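# Show the helper which pot is uncovered and which lid fits it

## Task

Show the kitchen helper what to cover: with the fingertips just above it (a few centimetres), point down at the middle of the pot that has no lid and stay there for three seconds, then in the same way point at the middle of the loose lid that fits that pot, stay for three seconds, and finish still pointing at it. Touch, move or lift nothing, and point at no other pot or lid: cross the others well clear, at least 10 cm above them.

Things in the scene. Friction and masses are not known exactly. Their poses are not given: they have to be found in the camera images.
- open_pot: Small round steel pot, the only one of the three pots with no lid on it: 120 mm outside diameter, 75 mm high, wall 3 mm, open at the top. Stands upright on the counter, loose, about 0.5 kg. Its origin is the centre of its underside, z up; the two small loop handles stand out 24 mm to +y and -y, 57 mm up.
- open_pot_mouth (a point): Centre of the open pot's mouth, in the plane of its rim, 75 mm above the counter.
- small_pot: Smallest steel pot, closed with its own lid (lid and pot are one piece): 92 mm diameter, rim at 65 mm, knob top at 98 mm. Loose bystander. Its origin is the centre of its underside, z up; the two small loop handles stand out 24 mm to +y and -y, 47 mm up.
- small_pot_top (a point): Top centre of the small pot's knob, 98 mm above the counter.
- large_pot: Largest steel pot, closed with its own lid (lid and pot are one piece): 148 mm diameter, rim at 82 mm, knob top at 115 mm. Loose bystander. Its origin is the centre of its underside, z up; the two small loop handles stand out 24 mm to +y and -y, 64 mm up.
- large_pot_top (a point): Top centre of the large pot's knob, 115 mm above the counter.
- fitting_lid: The middle-sized loose lid, 124 mm diameter, the one that fits the open pot: bare steel, lying flat on the counter, rising to 15 mm at the middle, with a 26 mm wide round black knob whose top is 33 mm above the counter. Origin: centre of its underside, z up. Loose.
- fitting_lid_top (a point): Top centre of that lid's knob, 33 mm above the counter.
- small_lid: Loose lid too small for the open pot, 84 mm diameter: bare steel, lying flat on the counter, rising to 15 mm at the middle, with a 26 mm wide round black knob whose top is 33 mm above the counter. Origin: centre of its underside, z up. Loose.
- small_lid_top (a point): Top centre of the small lid's knob, 33 mm above the counter.
- large_lid: Loose lid too large for the open pot, 164 mm diameter: bare steel, lying flat on the counter, rising to 15 mm at the middle, with a 26 mm wide round black knob whose top is 33 mm above the counter. Origin: centre of its underside, z up. Loose.
- large_lid_top (a point): Top centre of the large lid's knob, 33 mm above the counter.
Things that resemble listed ones, but are neither listed nor needed, are in the scene too. Leave any green or red look-alike of the fitting_lid alone.

How it is judged:
On the way, in this order (a step that is already met when the one before it is completed fails the run):
1. the tool point stays just above the middle of the pot without a lid for 2.5 s (horizontal distance between the grasp point and open_pot_mouth below 0.03 m and z of the grasp point in the frame of open_pot between 0.095 and 0.17 m), for 2.5 s.
2. then the tool point stays just above the middle of the lid that fits for 2.5 s (horizontal distance between the grasp point and fitting_lid_top below 0.03 m and z of the grasp point in the frame of fitting_lid between 0.053 and 0.128 m), for 2.5 s.
At the end, for the whole second after the job is handed in: The TCP is still over the fitting lid: within 30 mm of its middle horizontally and 20 to 95 mm above its knob's top (the same tolerances, from the rim, count for pointing at the pot). All three pots and three lids are upright, at rest and within 8 mm of where they began (all of step 2 and distance of each of open_pot, small_pot, large_pot, fitting_lid, small_lid, large_lid from where it was at the start of the episode below 0.008 m and angle between each of open_pot, small_pot, large_pot, fitting_lid, small_lid, large_lid's own z axis and vertical below 0.08 rad and linear speed of each of open_pot, small_pot, large_pot, fitting_lid, small_lid, large_lid below 0.02 m/s); the robot touches nothing.
It fails at once if the robot touches a pot or a lid (contact force between any of the fingers, the arm and open_pot above 0.3 N or contact force between any of the fingers, the arm and small_pot above 0.3 N or contact force between any of the fingers, the arm and large_pot above 0.3 N or contact force between any of the fingers, the arm and fitting_lid above 0.3 N or contact force between any of the fingers, the arm and small_lid above 0.3 N or contact force between any of the fingers, the arm and large_lid above 0.3 N).
It fails at once if the fingers touch anything else, such as the counter (contact force between the fingers and anything else above 0.5 N).
It fails at once if a pot or a lid is moved or lifted (more than 10 mm) (distance of any of open_pot, small_pot, large_pot, fitting_lid, small_lid, large_lid from where it was at the start of the episode above 0.01 m).
It fails at once if the tool points at a wrong pot or lid: TCP within 35 mm of its middle horizontally and less than 100 mm above its knob ((horizontal distance between the grasp point and small_pot_top below 0.035 m and z of the grasp point in the frame of small_pot below 0.198 m) or (horizontal distance between the grasp point and large_pot_top below 0.035 m and z of the grasp point in the frame of large_pot below 0.215 m) or (horizontal distance between the grasp point and small_lid_top below 0.035 m and z of the grasp point in the frame of small_lid below 0.133 m) or (horizontal distance between the grasp point and large_lid_top below 0.035 m and z of the grasp point in the frame of large_lid below 0.133 m)).
It also fails if it takes over 48 s, if anything falls off the work surface, if the arm or the gripper's body presses on something with over 40 N, if the wrist force passes 120 N, or if a joint passes its speed limit or range.

## Robot

A 6-joint arm with a two-finger parallel gripper is mounted at the origin on the work surface. World frame = base frame: x ahead of the robot, y to its left, z up, the work surface at z = 0. Lengths are in m, angles in rad, forces in N, time in s.
With the tool pointing down it reaches from about 0.325 to 0.85 m from the base axis. Payload 15.5 kg.
Tool frame: the origin (TCP) lies between the finger pads, 19 mm behind the fingertips; this is the grasp point; z points along the fingers, y is the line along which they close (so a half turn about z gives the same grasp; the last joint's range is limited). The gripper opens to 91 mm and grips with 3 to 60 N. Pads are 32 mm wide; open, the fingers measure 118 mm over their backs; the gripper's body (76 mm by 178 mm) begins 60 mm behind the grasp point.
Start: joints at [-1.419, 0.494, 1.345, -0, 1.302, -0.096], TCP at [0.153, -0.606, 0.233] pointing down, gripper open.
Joint ranges: [-2.91, 2.91], [-0.82, 2.16], [0.22, 2.67], [-1.22, 4.37], [0.12, 2.79], [-3.08, 3.08]. Speed limits (rad/s): [1.89, 1.89, 2.57, 3.01, 3.01, 3.01].

## Interface

Orientations are given as [roll, pitch, yaw] about the fixed x, y, z axes, in that order (R = Rz(yaw) Ry(pitch) Rx(roll)).
In Python, from workcell import get_state, capture, r gives the robot as it stands. The module is installed in compiled form; this text tells all that it offers.
- The arm moves only by the shell command python3 -m jog 'ROWS'. ROWS is a JSON object of lists of equal length, an entry for each row: "delta_rot": the turn, a rotation vector about the tool's x, y, z in degrees, a list of three; "delta_pos": the shift along the tool's x, y, z in cm, a list of three; "gripper": the opening, from 0 (shut) to 1 (fully open). In form: {"delta_rot": [[rx, ry, rz], ...], "delta_pos": [[dx, dy, dz], ...], "gripper": [gripper, ...]}. A call has 1 to 12 rows; each row is the pose to reach, as a shift and turn from the pose commanded when the call began, along the tool's axes at that moment; what a row does not reach only later rows make up. A row lasts 1/10 s, in which the tool goes at most 50 mm and 8.59 degrees, less where a joint would pass 70% of its speed; a pose out of reach is approached as far as the arm can. A call with a gripper value outside its range is refused whole. The fingers move at their own pace and stop on an object; the grip force is fixed at half the most. Time passes only in rows, so rows that repeat a pose let the fingers close. It gives the time, the measured TCP pose, the force, the opening and the grip force at its end, in the units of the state.
- get_state(): the state, without advancing time (a new reading comes with each control period).
- capture(name): name is "side" or "top" or "wrist"; returns a dict with "pixels" (480x640x3 uint8, blue, green, red), "fx", "fy", "cx", "cy" (pixels), "R" (3x3) and "t" (3): a world point X has camera coordinates R X + t. Camera axes: x right, y down, z forward; pixel columns grow to the right and rows downward; lengths in m; the calibration is good to about 2 mm. The wrist camera is an equidistant fisheye: a pixel r from the principal point sees the ray r / f radians off the axis. A picture is of the moment at which its call begins. There is no depth.
- r.hand_in(): hands the job in; it is judged then, once.
The state is a dict: "t": time; "joints": joint angles; "qvel": joint speeds; "effort": joint torques, N m; "tool_pos": TCP position; "tool_rot": TCP orientation; "contact_force": force on the tool from outside, world axes, zero at the start; "torque": the same for the moment, N m; "opening": finger opening in m; "finger_force": force on a finger pad.
Only numpy, scipy, OpenCV 4.12 (cv2) and the standard library are available. Lean on these libraries where they do the work, as an engineer would, in place of code of your own. Each camera call takes 0.05 s, during which the arm holds its last target. There are 200 camera calls.

## Working session

There is one attempt and no reset: what is moved stays moved. The work goes in short steps, Python scripts to look and compute and a shell command to move; the robot and the scene stay as the last step left them, time stands still between calls to the robot, and variables do not carry over. Pictures are saved under pics/ and viewed, at most 10 in all, crops included, and the job is handed in when it is done.

```bash
mkdir -p pics; python3 - <<'E'
from workcell import get_state,capture
import cv2,pickle
s=get_state();print(s['t'],s['tool_pos'],s['tool_rot'],s['opening'])
d={}
for n in("top","side"):
    c=capture(n);d[n]=c;cv2.imwrite(f"pics/{n}.png",c["pixels"]);print(n,c["fx"],c["cx"],c["cy"],c["R"],c["t"])
pickle.dump(d,open("c.pkl","wb"))
E
```

```text
0.0 [ 0.15325899 -0.60554356  0.2321295 ] [-3.14036323e+00 -1.36736988e-04  2.47816712e-01] 0.09129063189438621
top 471.02422762817724 319.024782226098 238.58691503158298 [[-0.01473165 -0.99988391  0.00389143]
 [-0.99611746  0.01433811 -0.08685861]
 [ 0.08679273 -0.00515589 -0.99621305]] [0.00213441 0.55604279 1.05598797]
side 439.091940367656 322.3405149827324 244.64199853809225 [[-0.86612313 -0.49977454  0.00749215]
 [-0.35269766  0.60047638 -0.71765763]
 [ 0.35416815 -0.62422234 -0.69635579]] [0.45503067 0.25087863 0.85253894]
```

View pics/top.png

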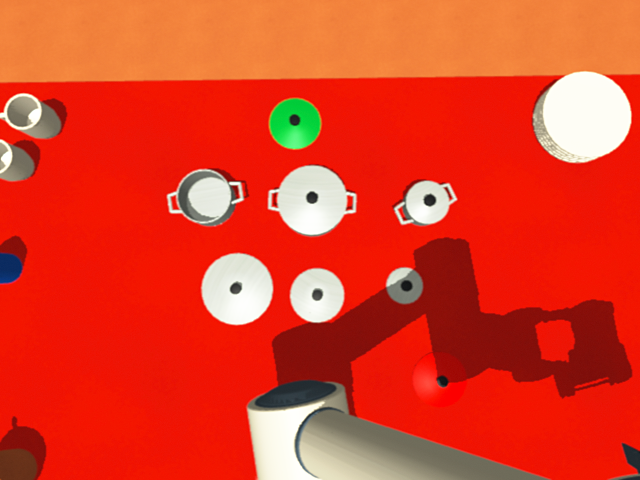

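View pics/side.png

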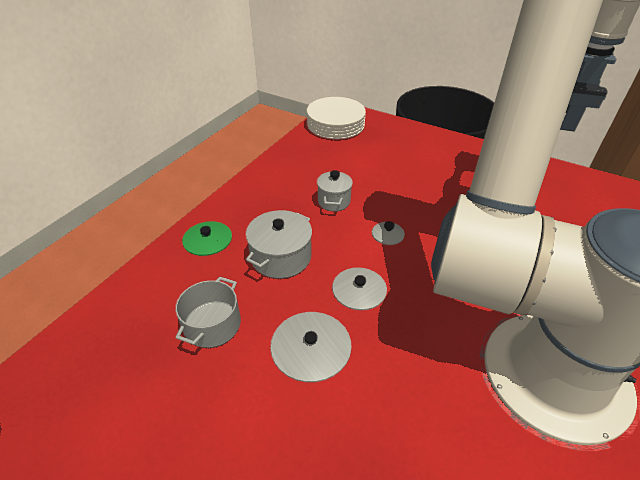

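The top view shows the open pot near (204,197), the large closed pot at (312,199) and the small one at (429,202). The loose lids are the large one at (237,289), the middle one at (317,295) and the small one at (405,286). The green (295,123) and red (437,380) lids are look-alikes. I'll measure from both views and enlarge the pot.

```bash
cat > m.py <<'E'
import pickle,numpy as np
d=pickle.load(open("c.pkl","rb"))
def at(n,u,v,z):
    c=d[n];R=np.array(c["R"]);t=np.array(c["t"])
    o=-R.T@t;k=R.T@np.array([(u-c["cx"])/c["fx"],(v-c["cy"])/c["fy"],1]);return (o+k*(z-o[2])/k[2]).round(4)
E
python3 - <<'E'
from m import *
import cv2
for nm,n,u,v,z in [("pot","top",204,197,.075),("potL","top",176,197,.075),("potR","top",233,197,.075),("pot","side",208,307,.075),
 ("flid","top",317,294.5,.033),("flid","side",360,281,.033),("fL","top",290,295,0),("fR","top",344,295,0),
 ("llid","top",236,288,.033),("llid","side",311,337,.033),("slid","top",406,285.5,.033),("slid","side",389,226,.033),
 ("lpot","top",312,197.5,.115),("lpot","side",278,224,.115),("spot","top",430,200,.098),("spot","side",335,175,.098)]:
    print(nm,n,at(n,u,v,z))
a=d["top"]["pixels"][150:250,150:270];b=d["side"]["pixels"][260:360,155:275]
cv2.imwrite("pics/crop.png",np.vstack([cv2.resize(x,None,fx=3,fy=3,interpolation=cv2.INTER_CUBIC) for x in(a,b)]))
E
```

```text
pot top [0.6471 0.246  0.075 ]
potL top [0.6479 0.3075 0.075 ]
potR top [0.6462 0.1822 0.075 ]
pot side [0.6408 0.2537 0.075 ]
flid top [0.429  0.0005 0.033 ]
flid side [0.4254 0.0062 0.033 ]
fL top [0.4277 0.0632 0.    ]
fR top [ 0.4259 -0.0621  0.    ]
llid top [0.4462 0.1827 0.033 ]
llid side [0.4437 0.187  0.033 ]
slid top [ 0.4462 -0.2006  0.033 ]
slid side [ 0.4442 -0.1958  0.033 ]
lpot top [0.6356 0.0081 0.115 ]
lpot side [0.6333 0.0143 0.115 ]
spot top [ 0.6295 -0.2458  0.098 ]
spot side [ 0.6253 -0.2383  0.098 ]
```

View pics/crop.png

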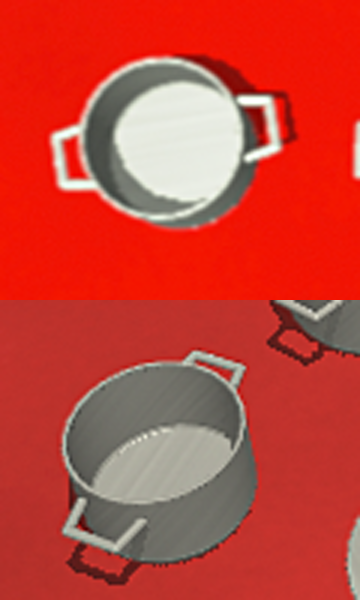

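The crop puts the rim centre at about (204,196) in the top view and (206.5,304) in the side view. That places the pot at about (0.647, 0.250) and the fitting lid, 125 mm wide in the image, at about (0.427, 0.003). Next I rise and move halfway to the pot.

```bash
python3 -m jog '{"delta_pos":[[1,-1,-3],[3,-3,-5],[6,-6,-5],[9,-9,-5],[12,-12.3,-5],[15,-15.4,-5],[18,-18.5,-5],[21,-21.6,-5],[24,-24.7,-5],[27,-27.8,-5],[29,-29.8,-5],[30,-30.8,-5]],"delta_rot":[[0,0,0],[0,0,0],[0,0,0],[0,0,0],[0,0,0],[0,0,0],[0,0,0],[0,0,0],[0,0,0],[0,0,0],[0,0,0],[0,0,0]],"gripper":[1,1,1,1,1,1,1,1,1,1,1,1]}'
cat >> m.py <<'E'
def go(*p):
    from workcell import get_state
    from scipy.spatial.transform import Rotation as Q
    s=get_state();print(s['t'],s['tool_pos'],s['tool_rot'],(100*Q.from_euler('xyz',s['tool_rot']).inv().apply(np.array(p)-s['tool_pos'])).round(2))
E
python3 -c "from m import *;go(.647,.250,.28)"
```

```text
t: 1.3
tool_pos: [0.3693, -0.2315, 0.2826]
tool_rot: [-3.141, -0.0, 0.25]
contact_force: [-1.1, 0.0, 0.4]
opening: 0.0913
finger_force: 0.0
1.3 [ 0.36929885 -0.23150707  0.28264239] [-3.14104742e+00 -4.80014047e-05  2.49760406e-01] [ 38.81 -39.79   0.29]
```

```bash
python3 -m jog '{"delta_pos":[[1,-1,0],[4,-4.1,0],[7.3,-7.5,0],[10.6,-10.9,0],[13.9,-14.3,0],[17.2,-17.7,0],[20.5,-21.1,0],[23.8,-24.5,0],[27.1,-27.8,0],[30.4,-31.2,0],[33,-33.9,0],[34,-34.9,0]],"delta_rot":[[0,0,0],[0,0,0],[0,0,0],[0,0,0],[0,0,0],[0,0,0],[0,0,0],[0,0,0],[0,0,0],[0,0,0],[0,0,0],[0,0,0]],"gripper":[1,1,1,1,1,1,1,1,1,1,1,1]}'
python3 -c "from m import *;go(.647,.250,.28)"
```

```text
t: 2.5
tool_pos: [0.6134, 0.191, 0.2819]
tool_rot: [-3.141, 0.0, 0.25]
contact_force: [-0.7, -0.3, -0.8]
opening: 0.0913
finger_force: 0.0
2.5 [0.61344039 0.19101919 0.28189042] [-3.14103042e+00  4.20828490e-04  2.50090334e-01] [ 4.71 -4.88  0.19]
```

Now to the pot's middle, then down to z = 0.135.

```bash
python3 -m jog '{"delta_pos":[[2,-2,0],[4,-4.2,0],[4.7,-4.9,0],[4.7,-4.9,2],[4.7,-4.9,4.5],[4.7,-4.9,7],[4.7,-4.9,9.5],[4.7,-4.9,12],[4.7,-4.9,14],[4.7,-4.9,14.7],[4.7,-4.9,14.7],[4.7,-4.9,14.7]],"delta_rot":[[0,0,0],[0,0,0],[0,0,0],[0,0,0],[0,0,0],[0,0,0],[0,0,0],[0,0,0],[0,0,0],[0,0,0],[0,0,0],[0,0,0]],"gripper":[1,1,1,1,1,1,1,1,1,1,1,1]}'
python3 - <<'E'
from m import *
go(.647,.250,.135)
from workcell import capture
import cv2
a=[capture(n)["pixels"] for n in("side","wrist")]
cv2.imwrite("pics/p2.png",cv2.resize(np.hstack(a),(800,300),interpolation=cv2.INTER_AREA))
E
```

```text
t: 3.7
tool_pos: [0.6466, 0.2468, 0.1368]
tool_rot: [3.142, -0.001, 0.248]
contact_force: [0.3, 0.1, 0.7]
opening: 0.091
finger_force: 0.0
3.7 [0.6465956  0.2468254  0.13679091] [ 3.14159152e+00 -1.13157146e-03  2.47568172e-01] [ 0.12 -0.3   0.18]
```

View pics/p2.png

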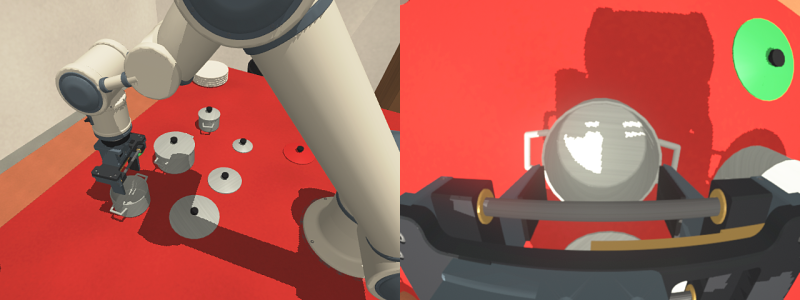

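The side view shows the gripper over the pot. The wrist view shows the pot (at about 600,155) centred between the fingers, and nothing has been disturbed. I'll hold for 3.6 s.

```bash
python3 -m jog '{"delta_pos":[[0,0,0],[0,0,0],[0,0,0],[0,0,0],[0,0,0],[0,0,0],[0,0,0],[0,0,0],[0,0,0],[0,0,0],[0,0,0],[0,0,0]],"delta_rot":[[0,0,0],[0,0,0],[0,0,0],[0,0,0],[0,0,0],[0,0,0],[0,0,0],[0,0,0],[0,0,0],[0,0,0],[0,0,0],[0,0,0]],"gripper":[1,1,1,1,1,1,1,1,1,1,1,1]}'
python3 -m jog '{"delta_pos":[[0,0,0],[0,0,0],[0,0,0],[0,0,0],[0,0,0],[0,0,0],[0,0,0],[0,0,0],[0,0,0],[0,0,0],[0,0,0],[0,0,0]],"delta_rot":[[0,0,0],[0,0,0],[0,0,0],[0,0,0],[0,0,0],[0,0,0],[0,0,0],[0,0,0],[0,0,0],[0,0,0],[0,0,0],[0,0,0]],"gripper":[1,1,1,1,1,1,1,1,1,1,1,1]}' >/dev/null
python3 -m jog '{"delta_pos":[[0,0,0],[0,0,0],[0,0,0],[0,0,0],[0,0,0],[0,0,0],[0,0,0],[0,0,0],[0,0,0],[0,0,0],[0,0,0],[0,0,0]],"delta_rot":[[0,0,0],[0,0,0],[0,0,0],[0,0,0],[0,0,0],[0,0,0],[0,0,0],[0,0,0],[0,0,0],[0,0,0],[0,0,0],[0,0,0]],"gripper":[1,1,1,1,1,1,1,1,1,1,1,1]}'
python3 -c "from m import *;go(.427,.003,.28)"
```

```text
t: 5.0
tool_pos: [0.6461, 0.247, 0.1357]
tool_rot: [3.142, 0.0, 0.248]
contact_force: [0.1, -0.1, -0.4]
opening: 0.0911
finger_force: 0.0
t: 7.4
tool_pos: [0.6461, 0.247, 0.1357]
tool_rot: [3.142, 0.0, 0.248]
contact_force: [0.2, -0.9, 0.1]
opening: 0.0911
finger_force: 0.0
7.4 [0.64614827 0.24701822 0.13568937] [3.14156728e+00 3.55580390e-05 2.47829373e-01] [-27.23  18.28 -14.43]
```

```bash
python3 -m jog '{"delta_pos":[[0,0,-2],[0,0,-5],[0,0,-9],[0,0,-13],[-1,0.7,-14.5],[-4,2.7,-14.5],[-7,4.7,-14.5],[-10.5,7.1,-14.5],[-14,9.4,-14.5],[-17.5,11.8,-14.5],[-20,13.4,-14.5],[-21,14.1,-14.5]],"delta_rot":[[0,0,0],[0,0,0],[0,0,0],[0,0,0],[0,0,0],[0,0,0],[0,0,0],[0,0,0],[0,0,0],[0,0,0],[0,0,0],[0,0,0]],"gripper":[1,1,1,1,1,1,1,1,1,1,1,1]}'
python3 -c "from m import *;go(.427,.003,.09)"
```

```text
t: 8.6
tool_pos: [0.475, 0.0573, 0.2806]
tool_rot: [3.142, 0.001, 0.247]
contact_force: [1.0, -0.5, 0.1]
opening: 0.0912
finger_force: 0.0
8.6 [0.47495011 0.0572792  0.28062767] [3.14153616e+00 9.26099130e-04 2.46526285e-01] [-5.96  4.09 19.07]
```

```bash
python3 -m jog '{"delta_pos":[[-2,1.4,0],[-5,3.4,0],[-6.1,4.1,1],[-6.1,4.1,4],[-6.1,4.1,7.5],[-6.1,4.1,11],[-6.1,4.1,14],[-6.1,4.1,16.5],[-6.1,4.1,18],[-6.1,4.1,19],[-6.1,4.1,19],[-6.1,4.1,19]],"delta_rot":[[0,0,0],[0,0,0],[0,0,0],[0,0,0],[0,0,0],[0,0,0],[0,0,0],[0,0,0],[0,0,0],[0,0,0],[0,0,0],[0,0,0]],"gripper":[1,1,1,1,1,1,1,1,1,1,1,1]}'
python3 - <<'E'
from m import *
go(.427,.003,.09)
from workcell import capture
import cv2
a=[capture(n)["pixels"] for n in("side","wrist")]
cv2.imwrite("pics/p3.png",cv2.resize(np.hstack(a),(800,300),interpolation=cv2.INTER_AREA))
E
```

```text
t: 9.8
tool_pos: [0.4284, 0.0042, 0.091]
tool_rot: [3.142, -0.0, 0.248]
contact_force: [0.4, -0.1, -0.3]
opening: 0.0912
finger_force: 0.0
9.8 [0.42838835 0.00415813 0.09103973] [ 3.14152874e+00 -2.68018931e-04  2.47884080e-01] [-0.16  0.08  0.1 ]
```

View pics/p3.png

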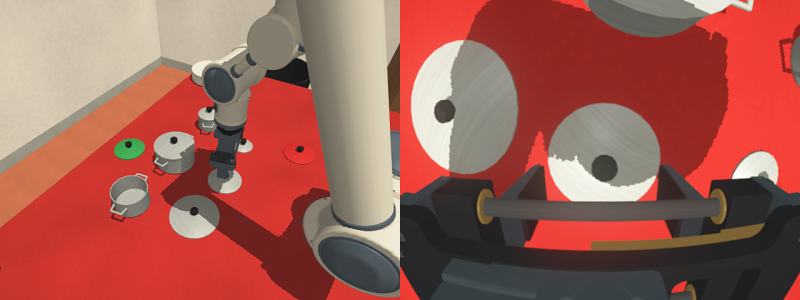

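The wrist view shows the middle lid's knob, at about (604,168), centred between the fingers. The other lids lie to both sides, untouched. I'll hold for 3.6 s and hand in.

```bash
python3 -m jog '{"delta_pos":[[0,0,0],[0,0,0],[0,0,0],[0,0,0],[0,0,0],[0,0,0],[0,0,0],[0,0,0],[0,0,0],[0,0,0],[0,0,0],[0,0,0]],"delta_rot":[[0,0,0],[0,0,0],[0,0,0],[0,0,0],[0,0,0],[0,0,0],[0,0,0],[0,0,0],[0,0,0],[0,0,0],[0,0,0],[0,0,0]],"gripper":[1,1,1,1,1,1,1,1,1,1,1,1]}' >/dev/null
python3 -m jog '{"delta_pos":[[0,0,0],[0,0,0],[0,0,0],[0,0,0],[0,0,0],[0,0,0],[0,0,0],[0,0,0],[0,0,0],[0,0,0],[0,0,0],[0,0,0]],"delta_rot":[[0,0,0],[0,0,0],[0,0,0],[0,0,0],[0,0,0],[0,0,0],[0,0,0],[0,0,0],[0,0,0],[0,0,0],[0,0,0],[0,0,0]],"gripper":[1,1,1,1,1,1,1,1,1,1,1,1]}' >/dev/null
python3 -m jog '{"delta_pos":[[0,0,0],[0,0,0],[0,0,0],[0,0,0],[0,0,0],[0,0,0],[0,0,0],[0,0,0],[0,0,0],[0,0,0],[0,0,0],[0,0,0]],"delta_rot":[[0,0,0],[0,0,0],[0,0,0],[0,0,0],[0,0,0],[0,0,0],[0,0,0],[0,0,0],[0,0,0],[0,0,0],[0,0,0],[0,0,0]],"gripper":[1,1,1,1,1,1,1,1,1,1,1,1]}'
python3 -c "
from workcell import r
print(r.hand_in())"
```

```text
t: 13.5
tool_pos: [0.4281, 0.0041, 0.0907]
tool_rot: [3.142, -0.0, 0.248]
contact_force: [-0.3, 0.4, -1.2]
opening: 0.0911
finger_force: 0.0
the job is handed in; nothing more can be done
None
```

The arm pointed at the open pot and then at its fitting lid, holding over 3 s at each, and the job was handed in at 13.5 s still over the lid; no contact showed in the force readings or pictures, and no verdict came back.

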